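# Open the sanding box and start it up

## Robot

A 6-joint arm with a two-finger parallel gripper is mounted at the origin on the work surface. World frame = base frame: x ahead of the robot, y to its left, z up, the work surface at z = 0. Lengths are in mm, angles in rad, forces in N, time in s.
With the tool pointing down it reaches from about 400 to 925 mm from the base axis. Payload 12.5 kg.
Tool frame: the origin (TCP) lies at the very end of the fingers, on their centre line; the grasp point (between the pads) lies 19 mm behind it; z points along the fingers, y is the line along which they close (so a half turn about z gives the same grasp; the last joint's range is limited). The gripper opens to 95 mm and grips with 3 to 60 N. Pads are 20 mm wide; open, the fingers measure 119 mm over their backs; the gripper's body (75 mm by 180 mm) begins 59 mm behind the grasp point.
Start: joints at [1.11, 0.491, 1.559, -0, 1.092, -0.106], TCP at [217.111, 586.097, 214.661] pointing down, gripper open.
Joint ranges: [-3.1, 3.1], [-0.84, 2.19], [0.05, 2.79], [-1.13, 4.28], [0.06, 2.93], [-2.69, 2.69]. Speed limits (rad/s): [2.22, 2.22, 2.79, 3.14, 3.14, 3.14].

## Interface

Orientations are given as [roll, pitch, yaw] about the fixed x, y, z axes, in that order (R = Rz(yaw) Ry(pitch) Rx(roll)).
In Python, from cell import state, imaging, env, spot_in, mark_of gives the robot as it stands. The module is installed in compiled form; this text tells all that it offers.
- The arm moves only by the tool step_arm, never from a script. Its argument "increments" is a list of rows, each an object with "slide": the shift along the tool's x, y, z in m, a list of three; "roll": the turn about the tool's z in rad. A call has 1 to 5 rows; each row is the pose to reach, as a shift and turn from the pose commanded when the call began, along the tool's axes at that moment; what a row does not reach only later rows make up. A row lasts 1/8 s, in which the tool goes at most 62.5 mm and 10.7 degrees, less where a joint would pass 70% of its speed; a pose out of reach is approached as far as the arm can. A call with a gripper value outside its range is refused whole. "fingers" is the opening, from 0 (shut) to 1 (fully open), set as the call begins (left out, the last holds). The fingers move at their own pace and stop on an object; the grip force is fixed at half the most. Time passes only in rows, so rows that repeat a pose let the fingers close. It gives the time, the measured TCP pose, the force, the opening and the grip force at its end, in the units of the state.
- state(): the state, without advancing time (a new reading comes with each control period).
- imaging.read_camera(name): name is "scene" or "top" or "wrist"; returns a dict with "color" (400x640x3 uint8, red, green, blue), "z_map" (400x640 float32, mm along the optical axis (not along the pixel's ray), 0 where there is no reading), "intrinsics" (3x3 intrinsics, pixels), "camera_from_world" (4x4, takes a point from world to camera coordinates). Camera axes: x right, y up, looking along -z (the intrinsics and any distortion apply to the point x, -y, -z); pixel columns grow to the right and rows downward; lengths in mm; the calibration is good to about 2 mm. The wrist camera is an equidistant fisheye: a pixel r from the principal point sees the ray r / f radians off the axis. A picture is of the moment at which its call begins.
- env.job_done(): hands the job in; it is judged then, once.
Trained networks look in the newest picture that a camera, given by its name, has taken for a name from the list of things; names that differ only in an ending like _2 or _b are one class to them, and where a whole thing is asked for, a point or a joint stands for the part that bears it (a point fixed in the world has none). Each returns a list of dicts, best first, with "confidence" (0 to 1); they miss things now and then, are a little off and sometimes report something else, mostly with a low value. They report only what shows in the picture. A call takes as long as a camera call.
- spot_in(camera, target): "bbox" ([left, top, right, bottom] in pixels, round what is visible of it).
- mark_of(camera, target): "uv" ([column, row] in pixels: a listed point, or the origin of a listed thing).
The state is a dict: "t": time; "joints": joint angles; "qvel": joint speeds; "tau": joint torques, N m; "eef_pos": TCP position; "tcp_rot": TCP orientation; "ft_force": force on the tool from outside, world axes, zero at the start; "moment": the same for the moment, N m; "opening": opening from 0.0 (shut) to 1.0 (fully open); "grip_force": force on a finger pad.
Only numpy, scipy, OpenCV 4.12 (cv2) and the standard library are available. Lean on these libraries where they do the work, as an engineer would, in place of code of your own. Each camera call takes 0.05 s, during which the arm holds its last target. There are 200 camera calls.

## Task

Get the little sanding box ready for work: lift its windowed lid by the steel bar until it stands nearly upright, and leave it propped there on its stiff hinges. Only then press the buttons of the grey key station one at a time, fully down and then let go, in this order: blue (dust fan), yellow (lamp), green (turntable). Never press the red stop button, and leave the glue bottle, sanding block and tape measure where they are.

Things in the scene. Friction and masses are not known exactly. Their poses are not given: they have to be found in the camera images.
- lid (a joint): angle of the sanding box's lid in rad: 0 shut (flat), grows as it opens, pi/2 is upright, stop at 1.7. The friction-stay hinges hold it at any angle; it starts shut or a little ajar (up to 0.2). Lifting at the bar takes about 6 N. The lid weighs 0.5 kg, a wooden frame 180 x 280 x 12 mm with a clear window, on a fixed dark wooden box 180 x 280 mm and 85 mm high; a grey pipe stub sticks out of the box's side
- lid_handle (a point): middle of the lid's steel bar: a round bar 12 mm thick and 150 mm long that lies along this point's y axis, level with the lid and 50 mm before its front edge, on the robot's side, held by a 12 mm arm at each end; open gap of 50 mm between bar centre and lid edge. It moves on a circle of 230 mm radius about the hinge line. At the start about 91 to 140 mm above the bench
- lid_hinge (a point): middle of the lid's hinge line, on the far top edge of the sanding box, 85 mm above the bench. Its axes turn with the lid: y lies along the hinge line, parallel to the bar; -x points from the hinge along the lid towards the bar (horizontally when shut), z is square to the lid, up when shut. The bar centre is at -230 mm along x and +6 mm along z
- blue_top (a point): blue round push button, 40 mm across, in a black collar 56 mm across; this point is the centre of its flat top face, which stands 12 mm above its collar and 24 mm above the key station's top (about 74 mm above the bench) when up. One of the three places in a row, 68 mm apart, on the fixed grey key station 100 x 320 x 50 mm; which place is which varies
- blue (a joint): how far the blue button is pressed, in m: 0 up, 0.008 fully down; it springs back when let go. About 1.5 N starts it and 5 N holds it fully down
- yellow_top (a point): yellow round push button, 40 mm across, in a black collar 56 mm across; this point is the centre of its flat top face, which stands 12 mm above its collar and 24 mm above the key station's top (about 74 mm above the bench) when up. One of the three places in a row, 68 mm apart, on the fixed grey key station 100 x 320 x 50 mm; which place is which varies
- yellow (a joint): how far the yellow button is pressed, in m: 0 up, 0.008 fully down; it springs back when let go. About 1.5 N starts it and 5 N holds it fully down
- green_top (a point): green round push button, 40 mm across, in a black collar 56 mm across; this point is the centre of its flat top face, which stands 12 mm above its collar and 24 mm above the key station's top (about 74 mm above the bench) when up. One of the three places in a row, 68 mm apart, on the fixed grey key station 100 x 320 x 50 mm; which place is which varies
- green (a joint): how far the green button is pressed, in m: 0 up, 0.008 fully down; it springs back when let go. About 1.5 N starts it and 5 N holds it fully down
- red_top (a point): red stop round push button, 40 mm across, in a black collar 56 mm across; this point is the centre of its flat top face, which stands 12 mm above its collar and 24 mm above the key station's top (about 74 mm above the bench) when up. It stands at one end of the key station on a yellow field, 89 mm from the nearest other button; not to be pressed
- red (a joint): how far the red button is pressed, in m: 0 up, 0.008 fully down; it springs back when let go. About 1.5 N starts it and 5 N holds it fully down
- glue: white glue bottle with yellow label and orange cap, 60 mm across and 170 mm high, upright, loose; origin at the centre of its underside; a bystander
- sanding_block: cork sanding block with a red sole, 70 x 110 x 36 mm, loose; origin at the centre of its underside; a bystander
- tape_measure: yellow tape measure, 75 x 40 x 70 mm high, loose; origin at the centre of its underside; a bystander

How it is judged:
By the outcome, as a careful person would: the job done as asked, in the order asked, and still so for the second after the job is handed in, with the robot touching nothing.
It also fails if it takes over 61 s, if anything falls off the work surface, if the arm or the gripper's body presses on something with over 40 N, if the wrist force passes 120 N, or if a joint passes its speed limit or range.

## Working session

There is one attempt and no reset: what is moved stays moved. The work goes in short steps, Python scripts to look and compute and a tool call to move; the robot and the scene stay as the last step left them, time stands still between calls to the robot, and variables do not carry over. Pictures are saved under pics/ and viewed, at most 10 in all, crops included, and the job is handed in when it is done.

Besides the shell and the picture viewer there is one more tool, called as a command line: name --argument value ..., lists and objects as JSON in quotes. step_arm: Moves the arm, as the interface text tells. Its arguments: {"type":"object","properties":{"increments":{"type":"array"},"fingers":{"type":"number"}},"required":["increments"]}

```bash
mkdir -p pics; cat > h.py <<'E'
import numpy as np, cv2
from cell import state, imaging, env, spot_in, mark_of
from scipy.spatial.transform import Rotation as R
def world(c,uv,z=None,patch=2):
    K=np.array(c["intrinsics"]);T=np.linalg.inv(np.array(c["camera_from_world"]))
    u,v=uv
    if z is None:
        p=c["z_map"][int(v)-patch:int(v)+patch+1,int(u)-patch:int(u)+patch+1];z=np.median(p[p>0])
    return (T@[(u-K[0,2])/K[0,0]*z,-(v-K[1,2])/K[1,1]*z,-z,1])[:3]
def save(c,n): cv2.imwrite(n,c["color"][:,:,::-1])
def tool():
    s=state();return np.array(s["eef_pos"]),R.from_euler("xyz",s["tcp_rot"]).as_matrix()
E
python3 - <<'E'
from h import *
for cam in("scene","top"):
    c=imaging.read_camera(cam);save(c,f"pics/{cam}0.png")
    for t in["lid_handle","lid_hinge","blue_top","yellow_top","green_top","red_top","glue","sanding_block","tape_measure"]:
        for m in mark_of(cam,t)[:2]:
            try:print(cam,t,np.round(m["uv"]),round(m["confidence"],2),np.round(world(c,m["uv"])))
            except Exception as e:print(t,e)
print(state())
E
```

```text
scene lid_handle [327. 116.] 0.94 [426. 159. 101.]
scene lid_handle [266. 363.] 0.3 [ 712. -398.   69.]
scene lid_hinge [404. 156.] 0.56 [653. 161.  90.]
scene lid_hinge [220. 282.] 0.29 [ 541. -339.   74.]
scene blue_top [252. 222.] 0.6 [ 490. -194.   74.]
scene yellow_top [241. 244.] 0.52 [ 510. -250.   73.]
scene green_top [262. 198.] 0.51 [ 461. -130.   73.]
scene red_top [219. 283.] 0.68 [ 541. -342.   75.]
scene glue [382. 267.] 0.75 [ 764. -105.   44.]
scene glue [263. 197.] 0.74 [ 460. -128.   73.]
scene sanding_block [331. 306.] 0.63 [ 730. -235.   35.]
scene tape_measure [263. 363.] 0.68 [ 710. -403.   70.]
top lid_handle [349. 240.] 0.15 [ 495. -189.   74.]
top lid_hinge [209. 175.] 0.94 [667. 176.   2.]
top blue_top [349. 241.] 0.45 [ 493. -190.   74.]
top yellow_top [375. 232.] 0.72 [ 515. -255.   74.]
top yellow_top [326. 249.] 0.6 [ 473. -131.   75.]
top green_top [324. 248.] 0.75 [ 475. -126.   75.]
top red_top [411. 224.] 0.52 [ 535. -345.   75.]
top glue [303. 142.] 0.84 [733. -74. 116.]
top sanding_block [359. 152.] 0.88 [ 722. -222.   37.]
top tape_measure [418. 167.] 0.7 [ 679. -367.   70.]
{'t': 1.0, 'joints': array([ 1.11041252e+00,  4.90920642e-01,  1.55888574e+00, -7.81232010e-06,
        1.09169564e+00, -1.05607290e-01]), 'qvel': array([-0.00129416, -0.00135807,  0.00128645, -0.00137927, -0.00012771,
       -0.00046357]), 'tau': array([-1.42861649e-03, -6.12467909e+01, -2.58434075e+01,  6.92808512e-02,
        4.44520090e-02,  4.71568103e-05]), 'eef_pos': array([217.10930225, 586.10654076, 214.65303129]), 'tcp_rot': array([3.14150326e+00, 1.64474449e-05, 2.78681973e+00]), 'ft_force': array([-1.30432986,  0.702422  ,  0.23807416]), 'moment': array([ 0.03589867,  0.03663923, -0.04013473]), 'grip_force': 0.0, 'opening': 0.9978061239149556}
```

View pics/scene0.png

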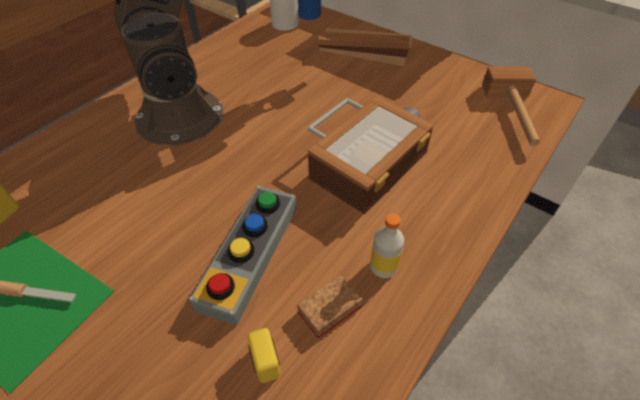

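View pics/top0.png

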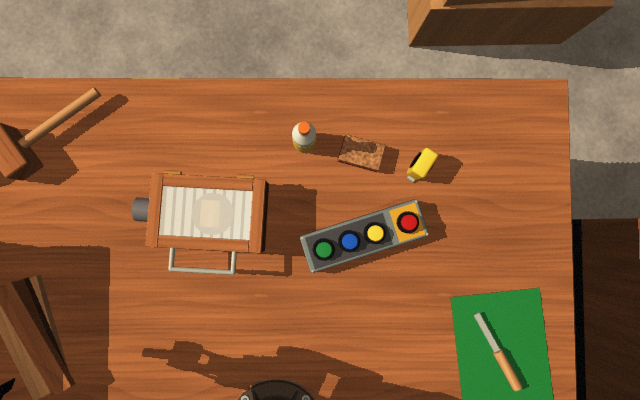

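The bar faces the robot: from (170,271) to (234,273) in the top view. The buttons run green, blue, yellow, then red at the far (-y) end; red is at (408,222). Next I'll measure the bar, hinge edge and buttons.

```bash
cat > m.py <<'E'
from h import *
c=imaging.read_camera("top");Z=c["z_map"]
vv,uu=np.mgrid[150:290,130:285]
K=np.array(c["intrinsics"]);T=np.linalg.inv(np.array(c["camera_from_world"]))
z=Z[150:290,130:285];P=np.stack([(uu-K[0,2])/K[0,0]*z,-(vv-K[1,2])/K[1,1]*z,-z,z*0+1],-1)@T.T
P=P[...,:3];ok=(z>0)&(P[...,2]>60)
for v in range(165,280,6):
    r=P[v-150][ok[v-150]]
    if len(r):print(v,len(r),np.round(r.min(0)),np.round(r.max(0)),np.round(np.median(r,0)))
m=ok&(vv>=266)&(vv<=276);b=P[m];print("bar n",len(b),b.mean(0),b.min(0),b.max(0));
print("fit x=a*y+b",np.polyfit(b[:,1],b[:,0],1))
l=P[ok&(vv<248)&(vv>176)];print("lid plane z=ax+by+c",np.linalg.lstsq(np.c_[l[:,:2],np.ones(len(l))],l[:,2],rcond=None)[0])
mm=ok&(vv<255)&(vv>165);q=np.argwhere(mm)
rect=cv2.minAreaRect(P[mm][:,:2].astype(np.float32));print("rect",rect)
h=c["color"]
for n,(u,v) in dict(g=(324,248),b=(349,241),y=(375,232),r=(409,222)).items():
    col=h[v-20:v+21,u-20:u+21].astype(int);R_,G,B=col[...,0],col[...,1],col[...,2]
    mk={"g":(G>R_*1.5)&(G>B*1.3),"b":(B>R_*1.5)&(B>G*1.2),"y":(R_>130)&(G>120)&(B<90),"r":(R_>120)&(G<50)}[n]
    nl,lab,st,ce=cv2.connectedComponentsWithStats(mk.astype(np.uint8));i=1+np.argmax(st[1:,4]);uv=ce[i]+[u-20,v-20]
    d=(T@[0,0,0,1])[2]-74
    print(n,st[i],uv,world(c,uv))
cv2.imwrite("pics/crop1.png",cv2.resize(h[150:290,130:450,::-1],None,fx=2.4,fy=2.4))
E
python3 m.py
```

```text
171 18 [665. 227.  85.] [666. 266.  95.] [665. 245.  93.]
177 96 [650.  48.  90.] [651. 296. 101.] [650. 180.  98.]
183 115 [635.  18.  64.] [638. 298. 103.] [635. 157.  98.]
189 113 [620.  19.  83.] [622. 298. 102.] [621. 162.  96.]
195 117 [605.  20.  73.] [607. 301. 103.] [606. 160.  95.]
201 133 [591.  21.  64.] [593. 350. 103.] [591. 179.  96.]
207 133 [576.  22.  70.] [578. 351. 101.] [577. 181.  96.]
213 133 [562.  23.  70.] [563. 351. 104.] [562. 181.  96.]
219 127 [547.  24.  60.] [548. 351. 103.] [547. 175.  97.]
225 116 [532.  25.  78.] [533. 303. 104.] [533. 162.  97.]
231 118 [517.  25.  70.] [519. 306. 104.] [518. 165.  98.]
237 118 [502.  26.  61.] [504. 306. 105.] [504. 164. 100.]
243 118 [488.  27.  78.] [490. 307. 107.] [489. 166. 102.]
249 72 [472.  28.  65.] [475. 246. 107.] [475. 110. 103.]
255 12 [460.  88.  94.] [461. 249. 105.] [460. 170. 101.]
261 10 [445.  90.  99.] [446. 248. 107.] [446. 170. 102.]
267 29 [430.  91.  95.] [432. 251. 106.] [431. 218. 101.]
273 26 [416.  92.  98.] [417. 153. 106.] [417. 122. 102.]
bar n 353 [424.54082517 166.92897861 102.44798388] [414.1932727   89.65073293  95.39214179] [434.53040351 250.9257779  108.81976728]
fit x=a*y+b [4.39893533e-02 4.17197727e+02]
lid plane z=ax+by+c [-3.10249495e-02 -1.69507049e-02  1.16866242e+02]
rect ((561.9391479492188, 188.59066772460938), (331.6849365234375, 204.94960021972656), 86.6368637084961)
g [ 12  13  17  17 221] [323.66063348 249.33484163] [ 471.25209299 -126.14714633   74.50229508]
b [ 12  12  18  17 229] [349.52838428 241.09606987] [ 491.55272624 -190.80457854   74.76950133]
y [ 12  13  16  16 196] [374.89795918 232.63265306] [ 512.46237873 -254.44571563   74.70123253]
r [ 12  13  16  15 194] [408.48969072 221.93298969] [ 538.98559095 -338.98051356   74.76362838]
```

step_arm --increments '[{"slide":[-0.06,-0.02,0],"roll":0.18},{"slide":[-0.11,-0.055,0],"roll":0.36},{"slide":[-0.155,-0.095,0],"roll":0.54},{"slide":[-0.2,-0.135,0],"roll":0.72},{"slide":[-0.24,-0.175,0],"roll":0.9}]' --fingers 0.6

```text
t: 1.68
eef_pos: [382.2, 336.9, 214.8]
tcp_rot: [3.141, -0.0, 1.881]
ft_force: [-0.1, 1.1, 0.0]
opening: 0.603
grip_force: 0.0
```

```bash
cat > go.py <<'E'
import sys
from h import *
def d(x,y,z,yaw=None):
    p,M=tool();s=state()
    print("t",round(s["t"],2),"p",np.round(p,1),"yaw",round(s["tcp_rot"][2],3),"F",np.round(s["ft_force"],1),"slide",np.round(M.T@(np.array([x,y,z])-p),1),"roll",None if yaw is None else round(s["tcp_rot"][2]-yaw,3))
if __name__=="__main__":
    a=[float(v) for v in sys.argv[1:]];d(*a)
E
python3 go.py 424.5 168 180 1.516
```

```text
t 1.68 p [382.2 336.9 214.8] yaw 1.881 F [-0.1  1.1  0. ] slide [-173.7  -11.2   34.8] roll 0.365
```

step_arm --increments '[{"slide":[-0.055,-0.004,0.01],"roll":0.12},{"slide":[-0.11,-0.008,0.02],"roll":0.24},{"slide":[-0.155,-0.01,0.03],"roll":0.365},{"slide":[-0.174,-0.011,0.035],"roll":0.365},{"slide":[-0.174,-0.011,0.035],"roll":0.365}]'

```text
t: 2.3
eef_pos: [425.2, 168.9, 179.5]
tcp_rot: [-3.141, 0.0, 1.52]
ft_force: [0.2, 0.6, -0.7]
opening: 0.601
grip_force: 0.0
```

```bash
python3 - <<'E'
from h import *
c=imaging.read_camera("wrist");save(c,"pics/w1.png");print(mark_of("wrist","lid_handle")[:2])
E
python3 go.py 424.5 168 80 1.516
```

```text
[{'uv': [315.6, 187.0], 'confidence': 0.79}]
t 2.4 p [425.1 170.2 179.9] yaw 1.522 F [0.3 0.3 0.1] slide [-2.2 -0.5 99.9] roll 0.006
```

View pics/w1.png

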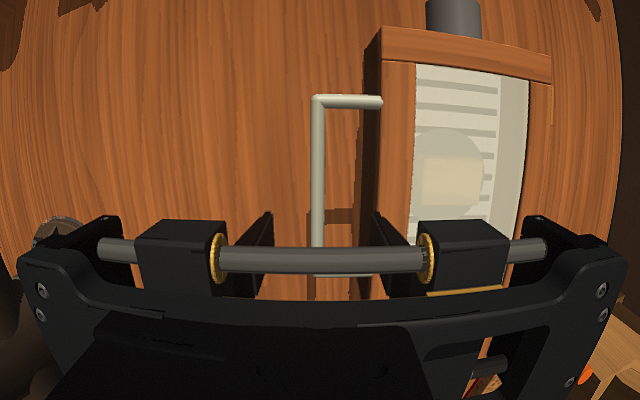

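The bar runs down column ~318, midway between the fingers (272 and 372), and the finger gap lies along it. I'll descend 100 mm and grip.

step_arm --increments '[{"slide":[-0.001,0,0.035],"roll":0},{"slide":[-0.001,0,0.07],"roll":0},{"slide":[-0.001,0,0.09],"roll":0},{"slide":[-0.001,0,0.1],"roll":0},{"slide":[-0.001,0,0.1],"roll":0}]' --fingers 0.45

```text
t: 3.02
eef_pos: [424.8, 169.4, 79.6]
tcp_rot: [-3.141, 0.0, 1.523]
ft_force: [-0.2, 0.4, 0.3]
opening: 0.448
grip_force: 0.0
```

step_arm --increments '[{"slide":[0,0,0],"roll":0},{"slide":[0,0,0],"roll":0},{"slide":[0,0,0],"roll":0},{"slide":[0,0,0],"roll":0}]' --fingers 0

```text
t: 3.52
eef_pos: [421.3, 168.8, 79.2]
tcp_rot: [-3.134, 0.001, 1.521]
ft_force: [-16.3, 7.9, 2.5]
opening: 0.119
grip_force: 30.1
```

```bash
python3 - <<'E'
from h import *
p,M=tool();print(p,state()["opening"],state()["grip_force"],state()["ft_force"])
g=p+[0,0,19]
# bar in hinge plane: radius 230.08, height over hinge = g.z-85
r=np.hypot(230,6);a0=np.arcsin((g[2]-85)/r);off=np.arctan2(6,230)
print("lid",a0-off)
for th in np.linspace(a0,off+1.47,16)[1:]:
    print(round(th-off,2),"y",round(r*(np.cos(a0)-np.cos(th)),1),"z",round(-r*(np.sin(th)-np.sin(a0)),1))
E
```

```text
[421.34439528 168.84531752  79.19740273] 0.11928587529967163 30.055636167526245 [-16.2975892    7.87751124   2.46521232]
lid 0.03131095763324808
0.13 y 2.3 z -21.9
0.22 y 6.7 z -43.6
0.32 y 13.2 z -64.6
0.41 y 21.6 z -85.0
0.51 y 32.0 z -104.5
0.61 y 44.2 z -122.9
0.7 y 58.1 z -140.0
0.8 y 73.5 z -155.8
0.89 y 90.4 z -169.9
0.99 y 108.6 z -182.4
1.09 y 127.9 z -193.1
1.18 y 148.1 z -201.9
1.28 y 169.1 z -208.8
1.37 y 190.6 z -213.5
1.47 y 212.5 z -216.2
```

step_arm --increments '[{"slide":[0,-0.004,-0.011],"roll":0},{"slide":[0,-0.002,-0.022],"roll":0},{"slide":[0,0.003,-0.044],"roll":0},{"slide":[0,0.009,-0.065],"roll":0},{"slide":[0,0.018,-0.085],"roll":0}]'

```text
t: 4.15
eef_pos: [442.0, 167.7, 165.2]
tcp_rot: [-3.139, 0.0, 1.521]
ft_force: [-1.0, 0.4, -7.5]
opening: 0.122
grip_force: 30.0
```

```bash
python3 go.py 421 169 79
```

```text
t 4.15 p [442.  167.7 165.2] yaw 1.521 F [-1.   0.4 -7.5] slide [  0.3 -20.8  86.2] roll None
```

step_arm --increments '[{"slide":[0,0.0105,-0.0195],"roll":0},{"slide":[0,0.0225,-0.038],"roll":0},{"slide":[0,0.0365,-0.055],"roll":0},{"slide":[0,0.052,-0.071],"roll":0},{"slide":[0,0.069,-0.085],"roll":0}]'

```text
t: 4.78
eef_pos: [508.0, 164.0, 251.2]
tcp_rot: [-3.133, 0.002, 1.522]
ft_force: [-19.1, -4.0, 14.4]
opening: 0.117
grip_force: 30.0
```

step_arm --increments '[{"slide":[0,0.018,-0.0125],"roll":0},{"slide":[0,0.0375,-0.023],"roll":0},{"slide":[0,0.0575,-0.032],"roll":0},{"slide":[0,0.0785,-0.039],"roll":0},{"slide":[0,0.1,-0.0435],"roll":0}]'

```text
t: 5.4
eef_pos: [611.4, 158.1, 295.0]
tcp_rot: [-3.141, 0.002, 1.521]
ft_force: [-5.6, -9.4, 4.3]
opening: 0.119
grip_force: 30.0
```

step_arm --increments '[{"slide":[0,0.011,-0.001],"roll":0},{"slide":[0,0.02,-0.002],"roll":0},{"slide":[0,0.02,-0.002],"roll":0}]'

```text
t: 5.78
eef_pos: [632.5, 156.8, 297.1]
tcp_rot: [3.139, 0.002, 1.521]
ft_force: [1.1, -9.0, 8.8]
opening: 0.121
grip_force: 30.0
```

```bash
python3 - <<'E'
from h import *
c=imaging.read_camera("scene");save(c,"pics/s2.png")
for t in("lid_handle","lid_hinge"):
    for m in mark_of("scene",t)[:1]:print(t,m,world(c,m["uv"]))
E
```

```text
lid_handle {'uv': [410.6, 69.9], 'confidence': 0.69} [636.5546878  152.81423188 322.21802788]
lid_hinge {'uv': [400.8, 154.4], 'confidence': 0.96} [656.74751399 134.34017203 116.35859246]
```

View pics/s2.png

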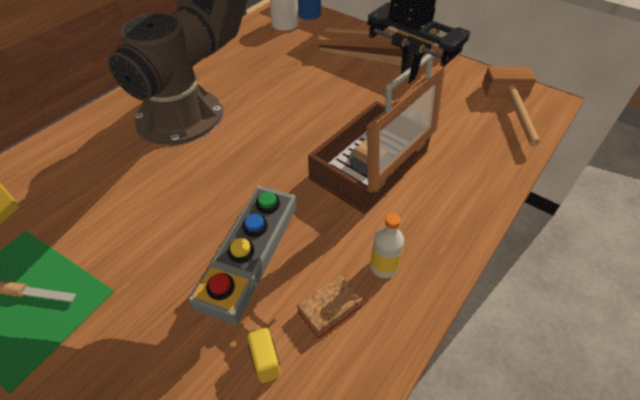

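The lid stands nearly upright, with the bar held at (410,70) and the hinge side at (401,154). I'll release it and rise straight up.

step_arm --increments '[{"slide":[0,0,0],"roll":0},{"slide":[0,0,0],"roll":0},{"slide":[0,0,0],"roll":0}]' --fingers 0.6

```text
t: 6.3
eef_pos: [631.5, 158.9, 295.1]
tcp_rot: [-3.141, -0.0, 1.522]
ft_force: [-0.4, 0.2, -0.1]
opening: 0.375
grip_force: 0.0
```

step_arm --increments '[{"slide":[0,0,-0.03],"roll":0},{"slide":[0,0,-0.06],"roll":0},{"slide":[0,0,-0.08],"roll":0},{"slide":[0,0,-0.08],"roll":0}]'

```text
t: 6.8
eef_pos: [631.9, 158.9, 376.3]
tcp_rot: [3.139, -0.001, 1.522]
ft_force: [0.3, 0.2, -0.1]
opening: 0.596
grip_force: 0.0
```

```bash
python3 - <<'E'
from h import *
c=imaging.read_camera("scene")
save(c,"pics/s3.png")
for t in("lid_handle","lid_hinge"):
    for m in mark_of("scene",t)[:1]:print(t,m,world(c,m["uv"]))
E
python3 go.py 492 -191 200
```

```text
lid_handle {'uv': [408.0, 70.7], 'confidence': 0.89} [632.16780436 150.95197641 319.66285711]
lid_hinge {'uv': [401.4, 155.1], 'confidence': 0.73} [658.13662523 135.24551458 114.22609786]
t 6.95 p [631.4 158.7 373.9] yaw 1.522 F [-0.4  0.2 -0.9] slide [-356.  -121.9  174.2] roll None
```

step_arm --increments '[{"slide":[-0.05,-0.025,0],"roll":0},{"slide":[-0.1,-0.05,0],"roll":0},{"slide":[-0.15,-0.07,0.01],"roll":0},{"slide":[-0.2,-0.09,0.03],"roll":0},{"slide":[-0.25,-0.11,0.06],"roll":0}]' --fingers 0

```text
t: 7.58
eef_pos: [508.5, -86.9, 314.2]
tcp_rot: [3.141, 0.0, 1.522]
ft_force: [1.0, -1.0, -0.5]
opening: 0.131
grip_force: 0.0
```

```bash
python3 go.py 492 -191 110
```

```text
t 7.58 p [508.5 -86.9 314.2] yaw 1.522 F [ 1.  -1.  -0.5] slide [-104.7  -11.5  204.2] roll None
```

step_arm --increments '[{"slide":[-0.035,-0.004,0.045],"roll":0},{"slide":[-0.07,-0.008,0.09],"roll":0},{"slide":[-0.105,-0.0115,0.135],"roll":0},{"slide":[-0.105,-0.0115,0.175],"roll":0},{"slide":[-0.105,-0.0115,0.204],"roll":0}]'

```text
t: 8.2
eef_pos: [491.7, -189.9, 108.6]
tcp_rot: [-3.139, -0.001, 1.521]
ft_force: [0.3, -0.5, 0.2]
opening: 0.009
grip_force: 0.0
```

```bash
python3 - <<'E'
from h import *
c=imaging.read_camera("scene");save(c,"pics/s4.png")
w=imaging.read_camera("wrist")
cv2.imwrite("pics/c4.png",np.hstack([cv2.resize(c["color"][160:330,170:340],(400,400)),cv2.resize(w["color"][100:400,170:470],(400,400))])[:,:,::-1])
E
python3 go.py 492 -191 64
```

```text
t 8.3 p [ 491.2 -189.2  107.9] yaw 1.521 F [-0.1  0.   0.7] slide [-1.9  1.2 43.9] roll None
```

View pics/c4.png

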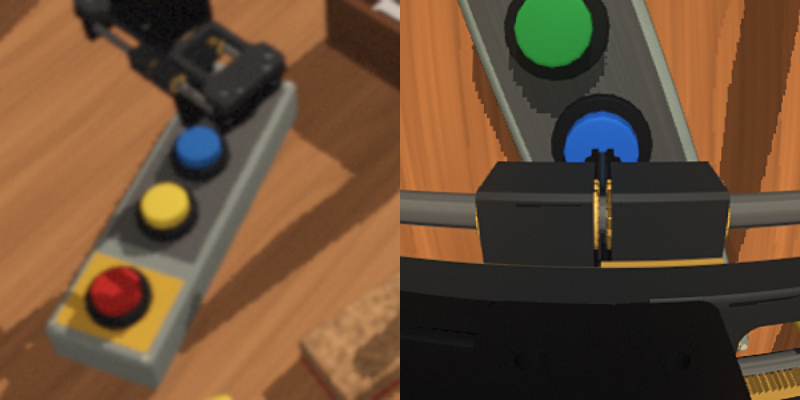

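The wrist view shows the closed fingertips at about (603,155), over the blue button's centre. I'll press it.

step_arm --increments '[{"slide":[-0.001,0.001,0.02],"roll":0},{"slide":[-0.001,0.001,0.034],"roll":0},{"slide":[-0.001,0.001,0.04],"roll":0},{"slide":[-0.001,0.001,0.045],"roll":0},{"slide":[-0.001,0.001,0.045],"roll":0}]'

```text
t: 8.93
eef_pos: [493.8, -190.8, 66.8]
tcp_rot: [3.142, -0.0, 1.522]
ft_force: [-2.9, 1.3, 4.8]
opening: 0.003
grip_force: 2.8
```

step_arm --increments '[{"slide":[0,0,0.002],"roll":0},{"slide":[0,0,0.003],"roll":0},{"slide":[0,0,0.003],"roll":0}]'

```text
t: 9.3
eef_pos: [494.0, -190.9, 66.1]
tcp_rot: [3.14, 0.001, 1.522]
ft_force: [-10.5, 5.3, 39.7]
opening: 0.005
grip_force: 19.5
```

step_arm --increments '[{"slide":[0,0,-0.01],"roll":0},{"slide":[0,0,-0.03],"roll":0},{"slide":[0,0,-0.045],"roll":0},{"slide":[0,0,-0.045],"roll":0}]'

```text
t: 9.8
eef_pos: [494.4, -191.2, 109.1]
tcp_rot: [3.139, 0.001, 1.522]
ft_force: [0.7, -0.3, -0.2]
opening: 0.004
grip_force: 0.0
```

```bash
python3 go.py 512.5 -254.5 110
```

```text
t 9.8 p [ 494.4 -191.2  109.1] yaw 1.522 F [ 0.7 -0.3 -0.2] slide [-62.3  21.2  -0.8] roll None
```

step_arm --increments '[{"slide":[-0.03,0.01,0],"roll":0},{"slide":[-0.062,0.02,0],"roll":0},{"slide":[-0.062,0.02,0],"roll":0},{"slide":[-0.062,0.02,0],"roll":0}]'

```text
t: 10.3
eef_pos: [510.3, -253.3, 107.4]
tcp_rot: [-3.14, -0.001, 1.522]
ft_force: [0.0, 0.3, 0.1]
opening: 0.005
grip_force: 0.0
```

step_arm --increments '[{"slide":[0,0,0.02],"roll":0},{"slide":[0,0,0.033],"roll":0},{"slide":[0,0,0.039],"roll":0},{"slide":[0,0,0.0435],"roll":0},{"slide":[0,0,0.0435],"roll":0}]'

```text
t: 10.92
eef_pos: [510.6, -253.2, 66.5]
tcp_rot: [3.142, -0.0, 1.522]
ft_force: [-7.6, 7.4, 23.6]
opening: 0.004
grip_force: 11.5
```

Yellow is fully down at 23.6 N. I'll lift off and move to green.

step_arm --increments '[{"slide":[0,0,-0.01],"roll":0},{"slide":[0,0,-0.03],"roll":0},{"slide":[0,0,-0.045],"roll":0},{"slide":[0,0,-0.045],"roll":0}]'

```text
t: 11.42
eef_pos: [511.3, -254.2, 110.6]
tcp_rot: [3.14, 0.001, 1.522]
ft_force: [0.8, 0.0, 0.3]
opening: 0.005
grip_force: 0.0
```

```bash
python3 go.py 471.5 -127 110
```

```text
t 11.43 p [ 511.3 -254.2  110.6] yaw 1.522 F [0.8 0.  0.3] slide [125.1 -46.    0.4] roll None
```

step_arm --increments '[{"slide":[0.04,-0.015,0],"roll":0},{"slide":[0.085,-0.031,0],"roll":0},{"slide":[0.125,-0.046,0],"roll":0},{"slide":[0.125,-0.046,0],"roll":0},{"slide":[0.125,-0.046,0],"roll":0}]'

```text
t: 12.05
eef_pos: [471.4, -127.1, 109.4]
tcp_rot: [3.141, 0.0, 1.522]
ft_force: [0.6, -0.3, -0.6]
opening: 0.004
grip_force: 0.0
```

step_arm --increments '[{"slide":[0,0,0.02],"roll":0},{"slide":[0,0,0.034],"roll":0},{"slide":[0,0,0.04],"roll":0},{"slide":[0,0,0.045],"roll":0},{"slide":[0,0,0.045],"roll":0}]'

```text
t: 12.68
eef_pos: [471.3, -127.4, 66.4]
tcp_rot: [3.14, 0.001, 1.522]
ft_force: [-7.1, -3.2, 27.0]
opening: 0.003
grip_force: 13.5
```

step_arm --increments '[{"slide":[0,0,-0.01],"roll":0},{"slide":[0,0,-0.04],"roll":0},{"slide":[0,0,-0.09],"roll":0},{"slide":[0,0,-0.12],"roll":0},{"slide":[0,0,-0.12],"roll":0}]'

```text
t: 13.3
eef_pos: [471.8, -127.1, 186.6]
tcp_rot: [3.138, 0.001, 1.522]
ft_force: [0.3, -0.1, -0.1]
opening: 0.008
grip_force: 0.0
```

```bash
python3 - <<'E'
from h import *
c=imaging.read_camera("scene");save(c,"pics/s5.png");print(state()["t"],state()["eef_pos"],state()["ft_force"])
E
```

```text
13.35 [ 471.17090699 -126.85953476  185.14298875] [ 0.19939049  0.26842339 -0.50274995]
```

View pics/s5.png

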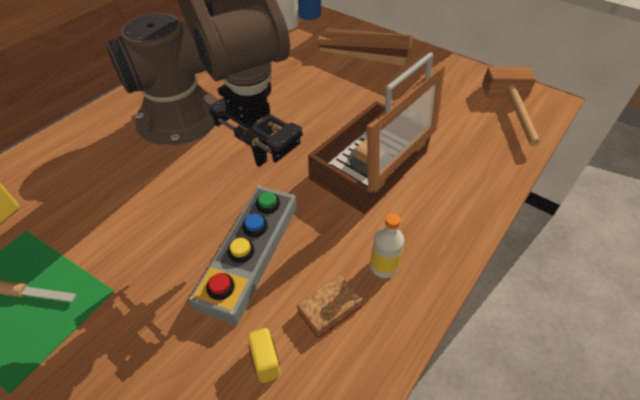

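The lid stands upright (bar at (408,72)), all the buttons are up, the bystanders haven't moved, and the arm is clear of everything.

```bash
python3 -c "
from cell import env
print(env.job_done())"
```

```text
the job is handed in; nothing more can be done
None
```

I handed the job in at about 13 s: the lid is propped nearly upright (about 1.48 rad), and blue, yellow and green were each pressed fully and let go in that order, with red and the loose items untouched.

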